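Knock the bush out and catch it on the chute

ROBOT

A 6-joint arm with a two-finger parallel gripper is mounted at the origin on a cart in front of the work surface, level with it; the furniture and walls round the work are solid. World frame = base frame: x ahead of the robot, y to its left, z up, the work surface at z = 0. Lengths are in m, angles in rad, forces in N, time in s.
With the tool pointing down it reaches from about 0.35 to 0.85 m from the base axis. Payload 8.1 kg.
Tool frame: the origin (TCP) lies on the mounting face of the last link; the fingertips stand 186 mm ahead of it and the grasp point (between the pads) lies r.tcp_to_grasp ahead of it (r.tcp_to_grasp is the distance from the TCP to the grasp point, in m); z points along the fingers, y is the line along which they close (so a half turn about z gives the same grasp; the last joint's range is limited). The gripper opens to 93 mm and grips with 3 to 60 N. Pads are 15 mm wide; open, the fingers measure 128 mm over their backs; the gripper's body (75 mm by 188 mm) begins 65 mm behind the grasp point.
Start: joints at [-0.085, 0.13, 1.488, -0, 1.523, -0.085], TCP at [0.6, 0, 0.405] pointing down, gripper open.
Joint ranges: [-2.96, 2.96], [-0.89, 2.26], [0.02, 2.5], [-1.34, 4.48], [0, 2.73], [-2.66, 2.66]. Speed limits (rad/s): [2.39, 2.39, 2.79, 3.14, 3.14, 3.14].

INTERFACE

Orientations are given as a unit quaternion [x, y, z, w].
In Python, from station import r gives the robot as it stands.
- The arm moves only by the shell command python3 -m creep 'ROWS' [OPENING]. ROWS is JSON, a list of rows, each an object of numbers: "tx", "ty", "tz": the shift along the world's x, y, z in mm; "wx", "wy", "wz": the turn, a rotation vector about the world's x, y, z in rad. A call has 1 to 8 rows; each row is the pose to reach, as a shift and turn from the pose commanded when the call began; what a row does not reach only later rows make up. A row lasts 1/10 s, in which the tool goes at most 50 mm and 8.59 degrees, less where a joint would pass 70% of its speed; a pose out of reach is approached as far as the arm can. A call with a gripper value outside its range is refused whole. OPENING is the closure in counts, from 0 (fully open) to 255 (shut), set as the call begins (- or left out, the last holds). The fingers move at their own pace and stop on an object; the grip force is fixed at half the most. Time passes only in rows, so rows that repeat a pose let the fingers close. It gives the time, the measured TCP pose, the force, the opening and the grip force at its end, in the units of the state.
- r.get_obs(): the state, without advancing time (a new reading comes with each control period).
- r.capture(name): name is "scene" or "side" or "wrist"; returns a dict with "pixels" (480x640x3 uint8, red, green, blue), "intrinsics" (3x3 intrinsics, pixels), "extrinsics" (4x4, takes a point from camera to world coordinates). Camera axes: x right, y up, looking along -z (the intrinsics and any distortion apply to the point x, -y, -z); pixel columns grow to the right and rows downward; lengths in m; the calibration is good to about 2 mm. The wrist camera is an equidistant fisheye: a pixel r from the principal point sees the ray r / f radians off the axis. A picture is of the moment at which its call begins. There is no depth.
- r.close_job(): hands the job in; it is judged then, once.
Trained networks look in a picture, given as the dict that the camera call returned (one of the last four; its "shot" number tells which), for a name from the list of things; names that differ only in an ending like _2 or _b are one class to them, and where a whole thing is asked for, a point or a joint stands for the part that bears it (a point fixed in the world has none). Each returns a list of dicts, best first, with "score" (0 to 1); they miss things now and then, are a little off and sometimes report something else, mostly with a low value. They report only what shows in the picture. A call takes as long as a camera call. They do not tell look-alikes from the thing itself.
- r.find_in(picture, target): "rect" ([left, top, width, height] in pixels, round what is visible of it).
- r.pinpoint(picture, target): "uv" ([column, row] in pixels: a listed point, or the origin of a listed thing).
The state is a dict: "time": time; "joint_positions": joint angles; "joint_vel": joint speeds; "tau": joint torques, N m; "eef_pos": TCP position; "eef_rot": TCP orientation; "contact_force": force on the tool from outside, world axes, zero at the start; "moment": the same for the moment, N m; "width": opening from 0.0 (shut) to 1.0 (fully open); "finger_force": force on a finger pad.
Only numpy, scipy, OpenCV 4.12 (cv2) and the standard library are available. Lean on these libraries where they do the work, as an engineer would, in place of code of your own. Each camera call takes 0.05 s, during which the arm holds its last target. There are 200 camera calls.

TASK

Press the red plunger of the ejector fixture all the way down with one fingertip, so that the bronze bush pops up out of its nest and starts down the slick chute, and trap it on the chute with the other finger before it slides off the end. Nothing is gripped or lifted. Finish while holding it like that: plunger still down, bush standing at rest on the chute against your finger, with the other things on the bench left alone.

Things in the scene. Friction and masses are not known exactly. Their poses are not given: they have to be found in the camera images.
- ejector: The fixture, fixed to the bench: blue base plate 158 x 120 x 10 mm (x -113 to +45, y -50 to +70 mm) carrying a sloping aluminium-walled chute. Origin on the bench under the centre of the nest; -x points down the chute (horizontally), +z up; the red plunger is on its +y side. Apart from bush and plunger nothing on it rises over 65 mm.
- chute: White slick deck of the chute (friction 0.06). Origin at the nest centre at deck level, 46 mm above the bench; z normal to the deck, -x straight down its 16 degree slope. Channel 43 mm wide, 52 mm over its side walls, which stand 8 mm above the deck. The nest is a pocket 5 mm deep with its downhill lip at x = -21.5 mm; the deck ends at x = -100 mm, 18 mm above the bench.
- bush: Bronze bush, a tube 40 mm across and 45 mm high, 0.14 to 0.28 kg, standing in the nest and leaning downhill with the deck. Origin at the centre of its lower face, z along its axis. Its top reaches 90 mm above the bench. Its upper rim is about 31 mm downhill (horizontally) of its origin, so an upright finger meets that rim first, about 75 mm above the bench.
- plunger_top (a point): Centre of the flat top of the red plunger cap, 26 mm across, moving vertically. On the fixture it is at x = -74 mm, y = +46 mm, 64 mm above the bench when up, 50 mm when fully down.
- plunger (a joint): Travel of the plunger in m: 0 up, 0.014 fully down. Spring: 2 N at first, 6 N at the bottom, plus half the bush's weight; it returns when let go. Each mm raises the disc under the bush 0.5 mm; at about 10 mm it is level with the deck and the bush slides off downhill by its own weight, leaving the chute in about half a second if nothing bars it.
- catch_point (a point): Point in the air over the middle of the chute, 46 mm across from the plunger (fixture x = -74 mm, y = 0), 50 mm above the bench: level with the plunger's top when down. Deck here 25 mm, side walls 33 mm above the bench, so a fingertip here bars the way without touching the fixture; a finger 22 mm wide stops the bush about 30 mm down the slope.
- piston: Bystander: grey piston 64 mm across, 53 mm high. Origin under its centre.
- pipe_nipple: Bystander: upright grey tube 34 mm across, 70 mm high. Origin under its centre.
- tape_measure: Bystander: yellow tape measure 34 x 78 x 60 mm. Origin under its centre.
- jar: Bystander: clear jar with a red lid, 62 mm across, 104 mm high. Origin under its centre.
- big_nut: Bystander: steel hex nut 36 x 41 x 19 mm. Origin under its centre.
Things that resemble listed ones, but are neither listed nor needed, are in the scene too. Of the things that look like the ejector, the larger one is meant.

How it is judged:
On the way, in this order (a step that is already met when the one before it is completed fails the run):
1. the plunger is pressed down (value of joint plunger above 0.009 m).
2. the bush has come out of the nest and is stopped on the chute by a finger (x of bush in the frame of chute below -0.01 m and linear speed of bush below 0.02 m/s and contact force between the fingers and bush above 0.04 N), for 0.3 s.
At the end, for the whole second after the job is handed in: The plunger is held at least 9 mm down; the bush stands on the chute, its centre 10 to 90 mm down the slope from the nest centre, within 0.2 rad of square to the deck, its foot 3 mm below to 8 mm above deck level, at rest (under 20 mm/s) and leaning on a finger with more than 0.04 N (all of step 2 and value of joint plunger above 0.009 m and x of bush in the frame of chute above -0.09 m and z of bush in the frame of chute between -0.003 and 0.008 m and angle between the z axis of bush and the z axis of chute, either way round below 0.2 rad); the arm keeps its last pose, push and grip.
It fails at once if the bush slides off the chute (x of bush in the frame of chute below -0.095 m).
It fails at once if the bush is lifted off the chute (z of bush in the frame of chute above 0.015 m).
It fails at once if the bush is tipped over (angle between the z axis of bush and the z axis of chute, either way round above 0.5 rad).
It fails at once if the bush is gripped or squeezed (contact force between the fingers and bush above 15 N).
It fails at once if a bystander is moved (distance of any of piston, pipe_nipple, tape_measure, jar, big_nut from where it was at the start of the episode above 0.02 m).
It also fails if it takes over 32 s, if anything falls off the work surface, if the arm or the gripper's body presses on something with over 40 N, if the wrist force passes 120 N, or if a joint passes its speed limit or range.

## Working session

There is one attempt and no reset: what is moved stays moved. The work goes in short steps, Python scripts to look and compute and a shell command to move; the robot and the scene stay as the last step left them, time stands still between calls to the robot, and variables do not carry over. Pictures are saved under pics/ and viewed, at most 10 in all, crops included, and the job is handed in when it is done.

```bash
mkdir -p pics; ls; cat > h.py <<'E'
import numpy as np, cv2
from station import r
def ray(p,uv,fish=False):
    K=np.array(p["intrinsics"]);E=np.array(p["extrinsics"])
    a=(uv[0]-K[0,2])/K[0,0]; b=(uv[1]-K[1,2])/K[1,1]
    if fish:
        t=np.hypot(a,b); s=np.sin(t)/t if t>1e-9 else 1; d=np.array([a*s,-b*s,-np.cos(t)])
    else: d=np.array([a,-b,-1.])
    d=E[:3,:3]@d
    return E[:3,3],d/np.linalg.norm(d)
def atz(o,d,z): return o+d*(z-o[2])/d[2]
def tri(rs):
    A=sum(np.eye(3)-np.outer(d,d) for o,d in rs); b=sum((np.eye(3)-np.outer(d,d))@o for o,d in rs)
    x=np.linalg.solve(A,b); return x,[float(np.linalg.norm(np.cross(x-o,d))) for o,d in rs]
def proj(p,X,fish=False):
    K=np.array(p["intrinsics"]);E=np.array(p["extrinsics"])
    c=E[:3,:3].T@(np.array(X)-E[:3,3]); v=np.array([c[0],-c[1],-c[2]])
    if fish:
        rr=np.hypot(v[0],v[1]); t=np.arctan2(rr,v[2]); q=v[:2]/rr*t
    else: q=v[:2]/v[2]
    return np.array([K[0,0]*q[0]+K[0,2],K[1,1]*q[1]+K[1,2]])
def save(p,n): cv2.imwrite("pics/"+n+".png",cv2.cvtColor(p["pixels"],cv2.COLOR_RGB2BGR))
E
python3 - <<'E'
from h import *
np.set_printoptions(precision=3,suppress=True)
ims=[]
for n in ["scene","side","wrist"]:
    p=r.capture(n); save(p,n+"0")
    f=n=="wrist"
    for t in ["ejector","bush","plunger_top","catch_point","chute","piston","pipe_nipple","tape_measure","jar","big_nut"]:
        z={"ejector":0,"plunger_top":.064,"catch_point":.05,"chute":.046,"bush":.042}.get(t,0)
        for q in r.pinpoint(p,t)[:3]:
            print(n,t,round(q["score"],2),np.round(q["uv"],1),atz(*ray(p,q["uv"],f),z))
print(r.tcp_to_grasp, r.get_obs()["eef_rot"])
a=cv2.imread("pics/scene0.png");b=cv2.imread("pics/side0.png")
E
```

```text
pics
scene ejector 0.73 [359.7 293.2] [ 0.517 -0.09   0.   ]
scene ejector 0.58 [303.1 238.7] [0.562 0.097 0.   ]
scene bush 0.91 [301.3 223.7] [0.556 0.096 0.042]
scene bush 0.18 [237.1 211.7] [0.495 0.22  0.042]
scene plunger_top 0.64 [256.6 209.9] [0.507 0.171 0.064]
scene plunger_top 0.55 [332.1 268.3] [ 0.478 -0.056  0.064]
scene catch_point 0.96 [268.  227.9] [0.494 0.125 0.05 ]
scene catch_point 0.55 [333.6 278.1] [ 0.473 -0.065  0.05 ]
scene chute 0.89 [301.9 218.8] [0.565 0.103 0.046]
scene chute 0.63 [358.7 275.4] [ 0.512 -0.089  0.046]
scene piston 0.61 [236.8 211.6] [0.532 0.271 0.   ]
scene pipe_nipple 0.58 [265.6 198.8] [0.61  0.263 0.   ]
scene tape_measure 0.91 [189.4 242.4] [0.395 0.255 0.   ]
scene tape_measure 0.46 [267.4 226.8] [0.54  0.181 0.   ]
scene jar 0.63 [452.2 318.5] [ 0.578 -0.247  0.   ]
scene big_nut 0.67 [399.9 371.7] [ 0.424 -0.247  0.   ]
scene big_nut 0.58 [300.8 242. ] [0.551 0.093 0.   ]
side ejector 0.65 [329.1 248.7] [0.552 0.079 0.   ]
side ejector 0.55 [350.8 294.8] [ 0.521 -0.091  0.   ]
side ejector 0.3 [294.4 210.7] [0.546 0.277 0.   ]
sid
[... 797 characters left out ...]
   ]
wrist ejector 0.59 [284.9 106.2] [0.561 0.098 0.   ]
wrist bush 0.95 [278.6 103.3] [0.559 0.099 0.042]
wrist plunger_top 0.83 [223.9  26.4] [0.514 0.17  0.064]
wrist plunger_top 0.81 [226.1 245.1] [ 0.509 -0.03   0.064]
wrist catch_point 0.79 [212.1 265.2] [ 0.489 -0.056  0.05 ]
wrist catch_point 0.65 [203.3  75.6] [0.49  0.128 0.05 ]
wrist chute 0.76 [279.6 100. ] [0.561 0.102 0.046]
wrist chute 0.6 [252.4 287.7] [ 0.528 -0.082  0.046]
wrist piston 0.46 [206.2  73.8] [0.477 0.137 0.   ]
wrist tape_measure 0.18 [280.9 104.7] [0.557 0.1   0.   ]
wrist jar 0.86 [309.5 386.8] [ 0.582 -0.252  0.   ]
wrist big_nut 0.68 [200.3 380. ] [ 0.431 -0.25   0.   ]
0.1673 [ 0.707  0.707 -0.     0.   ]
```

View pics/scene0.png

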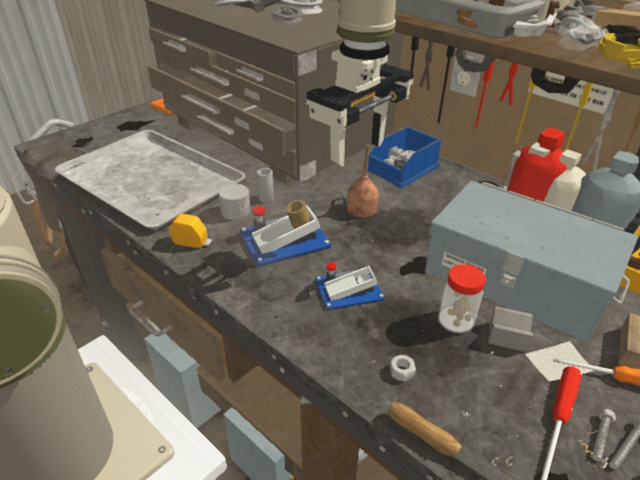

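View pics/side0.png

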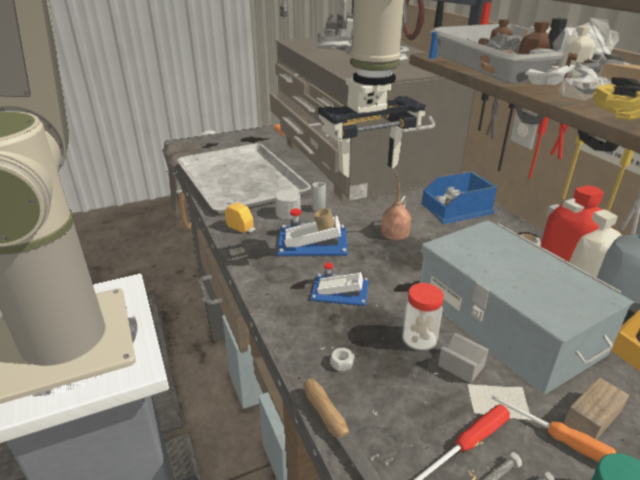

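View pics/wrist0.png

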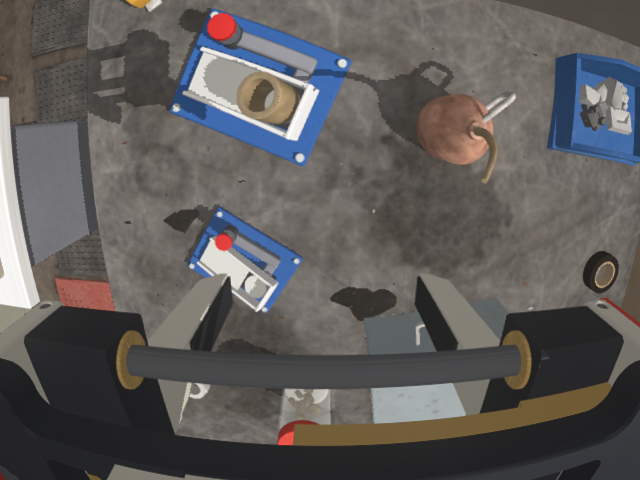

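The larger ejector (wrist 258,85; scene 285,240) holds the bronze bush. The smaller look-alike (wrist 245,260; scene 350,287) does not, and has no room for a 40 mm bush, so the larger one is meant. I'll move above it, preset the opening, and confirm with a crop.

```bash
python3 -m creep '[{"tx":-13,"ty":19,"wz":0.15},{"tx":-25,"ty":38,"wz":0.3},{"tx":-38,"ty":56,"wz":0.45},{"tx":-50,"ty":75,"wz":0.6},{"tx":-63,"ty":94,"wz":0.75},{"tx":-75,"ty":112,"wz":0.9},{"tx":-88,"ty":131,"wz":1.05},{"tx":-100,"ty":150,"wz":1.2}]' 177
python3 -m creep '[{},{},{},{}]'
python3 - <<'E'
from h import *
np.set_printoptions(precision=4,suppress=True)
o=r.get_obs(); print(o["time"],o["eef_pos"],o["eef_rot"],o["width"],o["contact_force"])
P={n:r.capture(n) for n in ["wrist","scene","side"]}
save(P["wrist"],"w1")
for n,p in P.items():
    for t in ["ejector","bush","plunger_top","catch_point","chute"]:
        z={"ejector":0,"plunger_top":.064,"catch_point":.05,"chute":.046,"bush":.042}.get(t,0)
        for q in r.pinpoint(p,t)[:3]:
            print(n,t,round(q["score"],2),np.round(q["uv"],1),atz(*ray(p,q["uv"],n=="wrist"),z))
E
```

```text
1.65 [0.6    0.     0.4047] [ 0.7071  0.7071 -0.      0.    ] 1.0001611066349723 [-0.0543 -0.2703  0.4069]
wrist ejector 0.78 [257.9 277.5] [ 0.5256 -0.091   0.    ]
wrist ejector 0.58 [282.4 105.3] [0.5584 0.0989 0.    ]
wrist bush 0.91 [278.4 102.4] [0.5593 0.0997 0.042 ]
wrist plunger_top 0.56 [223.5 246.7] [ 0.5067 -0.0316  0.064 ]
wrist plunger_top 0.55 [220.4  26.1] [0.5104 0.1706 0.064 ]
wrist catch_point 0.94 [210.7 263.7] [ 0.4875 -0.0547  0.05  ]
wrist catch_point 0.87 [204.6  70.3] [0.4917 0.133  0.05  ]
wrist chute 0.63 [251.2 286.5] [ 0.5269 -0.0808  0.046 ]
wrist chute 0.58 [279.6  99.3] [0.5609 0.1023 0.046 ]
scene ejector 0.91 [364.6 289.7] [ 0.5306 -0.0911  0.    ]
scene ejector 0.88 [301.8 239.4] [0.559  0.0974 0.    ]
scene ejector 0.43 [301.1 220.3] [0.6061 0.1455 0.    ]
scene bush 0.91 [300.8 224.6] [0.5536 0.0942 0.042 ]
scene plunger_top 0.66 [255.  208.4] [0.5082 0.1776 0.064 ]
scene plunger_top 0.54 [332.3 268.1] [ 0.4786 -0.0559  0.064 ]
scene catch_point 0.84 [336.9 278.6] [ 0.4757 -0.0696  0.05  ]
scene catch_point 0.82 [270.4 227.9] [0.4971 0.1217 0.05  
[... 182 characters left out ...]
te 0.74 [301.2 239.3] [0.5162 0.0565 0.046 ]
side ejector 0.95 [349.9 292.3] [ 0.5232 -0.0831  0.    ]
side ejector 0.83 [328.3 243.9] [0.5593 0.0977 0.    ]
side bush 0.56 [325.1 227.6] [0.5536 0.1038 0.042 ]
side plunger_top 0.68 [293.7 209.9] [0.5048 0.1729 0.064 ]
side plunger_top 0.62 [325.5 261.5] [ 0.4846 -0.0483  0.064 ]
side plunger_top 0.19 [289.8 214.9] [0.4879 0.1544 0.064 ]
side catch_point 0.96 [329.8 275.5] [ 0.4809 -0.0765  0.05  ]
side catch_point 0.81 [292.8 226.1] [0.4841 0.1271 0.05  ]
side chute 0.96 [352. 280.] [ 0.5162 -0.1022  0.046 ]
side chute 0.7 [327.9 226.3] [0.559  0.1004 0.046 ]
side chute 0.32 [294.8 208.9] [0.5206 0.2072 0.046 ]$[0]: bad value
$[0]: bad value
```

View pics/w1.png

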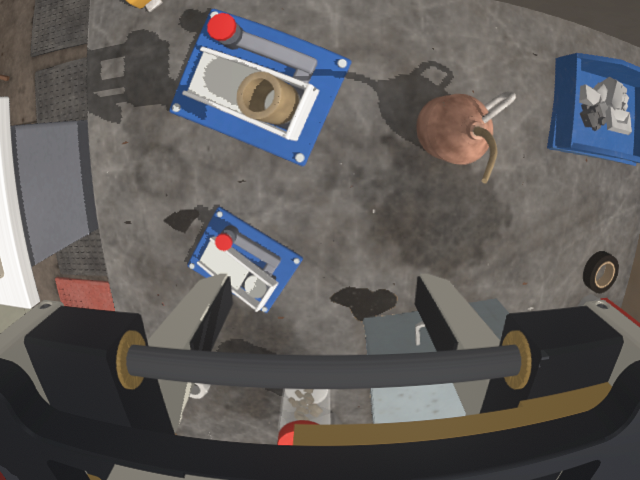

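The picture is the same as before: the rows were refused because they have to be complete. The large ejector is at (258,85) and the small one at (245,260). I'll retry with all six values in each row.

```bash
python3 -m creep '[{"tx":-13,"ty":19,"tz":0,"wx":0,"wy":0,"wz":0.15},{"tx":-25,"ty":38,"tz":0,"wx":0,"wy":0,"wz":0.3},{"tx":-38,"ty":56,"tz":0,"wx":0,"wy":0,"wz":0.45},{"tx":-50,"ty":75,"tz":0,"wx":0,"wy":0,"wz":0.6},{"tx":-63,"ty":94,"tz":0,"wx":0,"wy":0,"wz":0.75},{"tx":-75,"ty":112,"tz":0,"wx":0,"wy":0,"wz":0.9},{"tx":-88,"ty":131,"tz":0,"wx":0,"wy":0,"wz":1.05},{"tx":-100,"ty":150,"tz":0,"wx":0,"wy":0,"wz":1.2}]' 177 && 
python3 -m creep '[{"tx":0,"ty":0,"tz":0,"wx":0,"wy":0,"wz":0},{"tx":0,"ty":0,"tz":0,"wx":0,"wy":0,"wz":0},{"tx":0,"ty":0,"tz":0,"wx":0,"wy":0,"wz":0}]' &&
python3 - <<'E'
from h import *
np.set_printoptions(precision=4,suppress=True)
o=r.get_obs(); print(o["time"],o["eef_pos"],o["eef_rot"],o["width"],o["contact_force"])
P={n:r.capture(n) for n in ["wrist"]}
save(P["wrist"],"w2")
for n,p in P.items():
    for t in ["ejector","bush","plunger_top","catch_point","chute"]:
        z={"ejector":0,"plunger_top":.064,"catch_point":.05,"chute":.046,"bush":.042}.get(t,0)
        for q in r.pinpoint(p,t)[:3]:
            print(n,t,round(q["score"],2),np.round(q["uv"],1),atz(*ray(p,q["uv"],n=="wrist"),z))
E
```

```text
time: 3.35
eef_pos: [0.4994, 0.1507, 0.4048]
eef_rot: [0.181, 0.983, 0.0, 0.0]
contact_force: [0.4, 0.6, -0.8]
width: 0.359
finger_force: 0.0
time: 3.65
eef_pos: [0.5004, 0.1495, 0.4048]
eef_rot: [0.186, 0.983, -0.0, 0.0]
contact_force: [0.1, -0.6, 0.1]
width: 0.307
finger_force: 0.0
3.65 [0.5004 0.1495 0.4048] [ 0.1858  0.9826 -0.0001  0.0002] 0.3070656946024673 [ 0.1484 -0.5758  0.0697]
wrist ejector 0.96 [152.3 289.5] [ 0.5265 -0.0892  0.    ]
wrist ejector 0.62 [301.8 266. ] [0.5625 0.0989 0.    ]
wrist ejector 0.54 [438.1 184.2] [0.5291 0.2712 0.    ]
wrist bush 0.95 [299.6 277.4] [0.5583 0.1007 0.042 ]
wrist bush 0.44 [380.2  73.5] [0.4007 0.2437 0.042 ]
wrist plunger_top 0.62 [350.5 219.2] [0.5139 0.17   0.064 ]
wrist plunger_top 0.6 [165.  273.2] [ 0.4987 -0.0209  0.064 ]
wrist catch_point 0.91 [301.5 209.7] [0.4927 0.1304 0.05  ]
wrist catch_point 0.76 [140.4 263.3] [ 0.482 -0.052  0.05 ]
wrist chute 0.81 [140.6 303.6] [ 0.525  -0.0818  0.046 ]
wrist chute 0.7 [384.2  74.3] [0.4028 0.2462 0.046 ]
wrist chute 0.64 [299.9 280.1] [0.5596 0.1008 0.046 ]
```

View pics/w2.png

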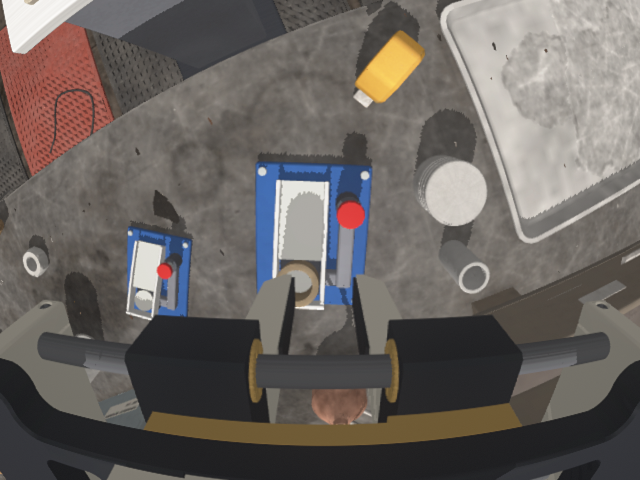

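The large ejector fills (310,235) with the bush at (298,283), the plunger at (350,215) and a clear catch area at (303,205). The small one is at (158,270). Next I'll refine the plunger position and yaw by colour, with a crop to confirm.

```bash
python3 - <<'E'
from h import *
np.set_printoptions(precision=4,suppress=True)
rs=[]
near={"wrist":(350,215),"scene":(259,209),"side":(295,211)}
for n in near:
    p=r.capture(n); hsv=cv2.cvtColor(p["pixels"],cv2.COLOR_RGB2HSV); H,S,V=cv2.split(hsv)
    m=(((H<8)|(H>172))&(S>150)&(V>80)).astype(np.uint8)
    k,l,st,c=cv2.connectedComponentsWithStats(m)
    i=min((j for j in range(1,k) if st[j,4]>8),key=lambda j:np.hypot(*(c[j]-near[n])))
    R=ray(p,c[i],n=="wrist"); rs.append(R); print(n,c[i],st[i],atz(*R,.062))
    if n=="wrist":
        b=((H>100)&(H<125)&(S>120)&(V>60)); e=[];t=[]
        for row in range(185,285,3):
            cs=[x for x in range(235,290) if b[row,x]]
            if cs:e.append(atz(*ray(p,(cs[0]-.5,row),True),.01)[:2])
        for col in range(262,368,3):
            q=[y for y in range(150,190) if b[y,col]]
            if q:t.append(atz(*ray(p,(col,q[0]-.5),True),.01)[:2])
        for nm,a in (("left",e),("top",t)):
            a=np.array(a,np.float32); L=cv2.fitLine(a,cv2.DIST_HUBER,0,.001,.001).ravel(); print(nm,len(a),L,np.degrees(np.arctan(L[1]/L[0])),"line@",L[2:])
        cv2.imwrite("pics/crop.png",cv2.resize(cv2.cvtColor(p["pixels"][140:320,220:400],cv2.COLOR_RGB2BGR),None,fx=3,fy=3,interpolation=cv2.INTER_CUBIC))
print(tri(rs)); print(tri(rs[:2]))
o=r.get_obs(); print(o["eef_pos"],o["eef_rot"],o["width"])
E
```

```text
wrist [350.2525 214.9007] [337 201  28  28 594] [0.5103 0.1713 0.062 ]
left 34 [ 0.9135 -0.4068  0.5029  0.0706] -24.003855 line@ [0.5029 0.0706]
top 36 [0.4026 0.9154 0.4578 0.1486] 66.26102 line@ [0.4578 0.1486]
scene [258.9524 210.1786] [253 206  12   9  84] [0.5113 0.1695 0.062 ]
side [295.3704 211.7963] [291 209  10   7  54] [0.5062 0.1662 0.062 ]
(array([0.5103, 0.1709, 0.0602]), [0.0005832666075160508, 0.0020839870634008864, 0.002449753928020308])
(array([0.5113, 0.1709, 0.061 ]), [0.0008786500090451813, 0.0008786500090451809])
[0.5001 0.1498 0.4047] [ 0.1846  0.9828 -0.     -0.0001] 0.30684017814316455
```

View pics/crop.png

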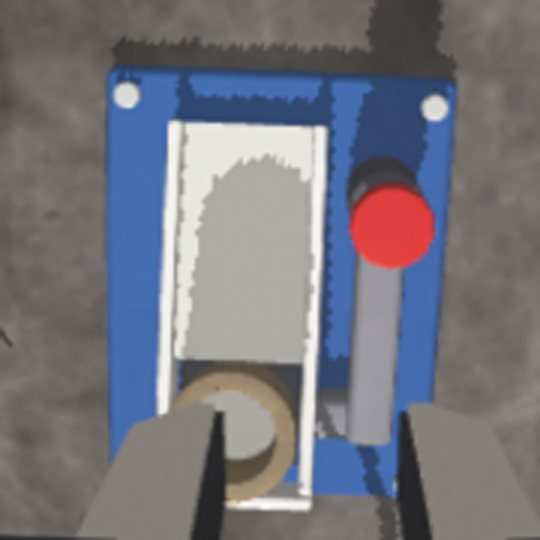

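The crop shows the large fixture: white chute, bush in the nest, and red plunger on its +y side. The measured plate edges, plunger (−73.5, 45) and height (61 mm) agree with the drawing, with yaw −24°. I'll align and descend to about 10 mm above the cap.

```bash
python3 -m creep '[{"tx":1,"ty":1,"tz":-20,"wx":0,"wy":0,"wz":-0.047},{"tx":1,"ty":1,"tz":-45,"wx":0,"wy":0,"wz":-0.047},{"tx":1,"ty":1,"tz":-70,"wx":0,"wy":0,"wz":-0.047},{"tx":1,"ty":1,"tz":-95,"wx":0,"wy":0,"wz":-0.047},{"tx":1,"ty":1,"tz":-120,"wx":0,"wy":0,"wz":-0.047},{"tx":1,"ty":1,"tz":-144,"wx":0,"wy":0,"wz":-0.047},{"tx":1,"ty":1,"tz":-144,"wx":0,"wy":0,"wz":-0.047},{"tx":1,"ty":1,"tz":-144,"wx":0,"wy":0,"wz":-0.047}]' &&
python3 - <<'E'
from h import *
p=r.capture("wrist"); s=r.capture("scene"); t=r.capture("side")
f=lambda q,x,y:cv2.resize(q["pixels"][y:y+120,x:x+120],(400,400),interpolation=cv2.INTER_CUBIC)
w=cv2.resize(p["pixels"][150:420,130:490],(533,400))
c=np.hstack([w[:,66:466],f(s,215,160)])
cv2.imwrite("pics/d.png",cv2.cvtColor(c,cv2.COLOR_RGB2BGR))
o=r.get_obs(); print(o["time"],o["eef_pos"],o["eef_rot"],o["contact_force"],o["width"])
E
```

```text
time: 4.9
eef_pos: [0.5009, 0.151, 0.2609]
eef_rot: [0.207, 0.978, -0.0, -0.0]
contact_force: [-0.0, 0.3, 0.5]
width: 0.305
finger_force: 0.0
5.05 [0.50183141 0.15118221 0.26264882] [2.07397594e-01 9.78255632e-01 5.63481443e-04 1.35586834e-03] [-0.07845154  0.69997663  0.26054809] 0.30685446173806447
```

View pics/d.png

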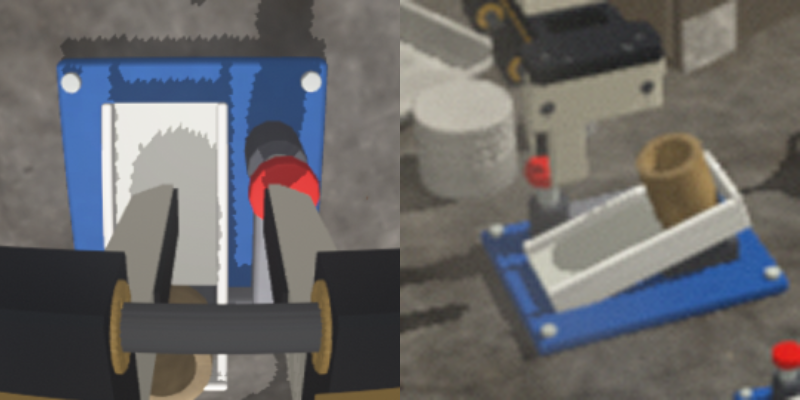

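The right fingertip is over the red cap (285,185) and the left one over the middle of the chute (145,200), clear of the bush. Pressing now.

```bash
python3 -m creep '[{"tx":0,"ty":0,"tz":-5,"wx":0,"wy":0,"wz":0},{"tx":0,"ty":0,"tz":-10,"wx":0,"wy":0,"wz":0},{"tx":0,"ty":0,"tz":-14,"wx":0,"wy":0,"wz":0},{"tx":0,"ty":0,"tz":-18,"wx":0,"wy":0,"wz":0},{"tx":0,"ty":0,"tz":-21,"wx":0,"wy":0,"wz":0},{"tx":0,"ty":0,"tz":-24,"wx":0,"wy":0,"wz":0},{"tx":0,"ty":0,"tz":-25,"wx":0,"wy":0,"wz":0},{"tx":0,"ty":0,"tz":-25,"wx":0,"wy":0,"wz":0}]' &&
python3 -m creep '[{"tx":0,"ty":0,"tz":0,"wx":0,"wy":0,"wz":0},{"tx":0,"ty":0,"tz":0,"wx":0,"wy":0,"wz":0},{"tx":0,"ty":0,"tz":0,"wx":0,"wy":0,"wz":0},{"tx":0,"ty":0,"tz":0,"wx":0,"wy":0,"wz":0},{"tx":0,"ty":0,"tz":0,"wx":0,"wy":0,"wz":0},{"tx":0,"ty":0,"tz":0,"wx":0,"wy":0,"wz":0},{"tx":0,"ty":0,"tz":0,"wx":0,"wy":0,"wz":0},{"tx":0,"ty":0,"tz":0,"wx":0,"wy":0,"wz":0}]' &&
python3 - <<'E'
from h import *
p=r.capture("wrist"); s=r.capture("scene"); t=r.capture("side")
f=lambda q,x,y:cv2.resize(q["pixels"][y:y+120,x:x+120],(400,400),interpolation=cv2.INTER_CUBIC)
c=np.hstack([f(t,255,160),f(s,215,160)])
cv2.imwrite("pics/e.png",cv2.cvtColor(c,cv2.COLOR_RGB2BGR))
o=r.get_obs(); print(o["time"],o["eef_pos"],o["contact_force"],o["moment"],o["width"],o["finger_force"])
for n,q in (("w",p),("s",s),("t",t)):
    print(n,[(round(b["score"],2),atz(*ray(q,b["uv"],n=="w"),.035).round(3)) for b in r.pinpoint(q,"bush")[:2]])
E
```

```text
time: 5.85
eef_pos: [0.5014, 0.1511, 0.2363]
eef_rot: [0.207, 0.978, 0.0, 0.0]
contact_force: [-0.2, -0.9, 7.1]
width: 0.306
finger_force: 3.8
time: 6.65
eef_pos: [0.5014, 0.1511, 0.2363]
eef_rot: [0.207, 0.978, 0.0, 0.0]
contact_force: [-0.8, 0.4, 7.1]
width: 0.307
finger_force: 3.8
6.8 [0.50137283 0.15110197 0.23630931] [-0.47636526 -0.06460722  7.22957761] [ 0.04113555 -0.01175749  0.0447459 ] 0.3042531585161512 3.8075110796489753
w [(0.58, array([0.533, 0.112, 0.035]))]
s [(0.69, array([0.533, 0.119, 0.035]))]
t [(0.95, array([0.531, 0.119, 0.035])), (0.65, array([0.566, 0.112, 0.035]))]
```

View pics/e.png

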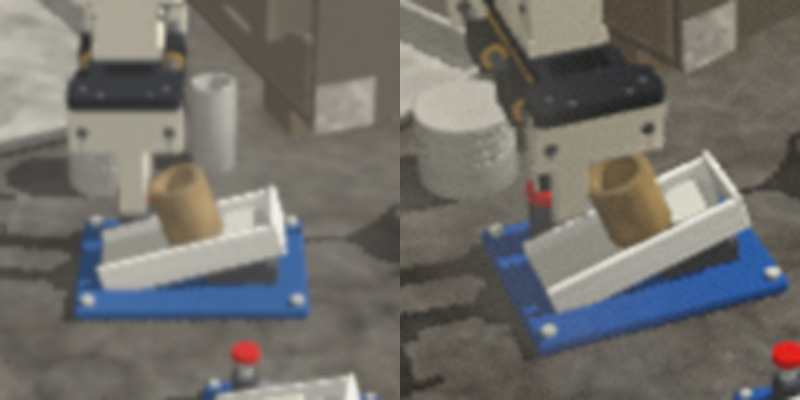

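The bush has left the nest and stands about 30 mm down the chute (side crop 190,210; scene crop 630,200), leaning on the finger. The plunger is held down about 14 mm at 7 N.

```bash
python3 -c "
from station import r
print(r.close_job())"
```

```text
the job is handed in; nothing more can be done
None
```

The job is handed in, result not reported: one fingertip holds the plunger about 14 mm down, the bush rests against the other finger about 30 mm down the chute, and no bystander was touched.

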